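Hang the machine handwheel on the J-hook

ROBOT

A 7-joint arm with a two-finger parallel gripper is mounted at the origin on the work surface. World frame = base frame: x ahead of the robot, y to its left, z up, the work surface at z = 0. Lengths are in m, angles in rad, forces in N, time in s.
With the tool pointing down it reaches from about 0.4 to 0.85 m from the base axis. Payload 6.9 kg.
Tool frame: the origin (TCP) lies at the very end of the fingers, on their centre line; the grasp point (between the pads) lies 19 mm behind it; z points along the fingers, y is the line along which they close (so a half turn about z gives the same grasp; the last joint's range is limited). The gripper opens to 85 mm and grips with 20 to 120 N. Pads are 22 mm wide; open, the fingers measure 114 mm over their backs; the gripper's body (76 mm by 85 mm) begins 54 mm behind the grasp point. The pads swing forward as they close: fully open they stand 13 mm farther back than shut.
Start: joints at [-1.228, 0.507, -0.238, 1.5, 0.126, 1.149, -0.155], TCP at [0.147, 0.607, 0.231] pointing down, gripper open.
Joint ranges: [-3.08, 3.08], [-0.24, 2.05], [-1.43, 1.35], [0, 2.5], [-1.52, 4.66], [0.17, 1.96], [-2.89, 2.89]. Speed limits (rad/s): [2.39, 2.39, 3.14, 3.14, 3.14, 3.14, 3.14].

INTERFACE

Orientations are given as a unit quaternion [x, y, z, w].
In Python, from plant import arm, viewer gives the robot as it stands. The module is installed in compiled form; this text tells all that it offers.
- The arm moves only by the tool play_rows, never from a script. Its argument "targets" is a list of rows, each an object with "twist": the turn, a rotation vector about the tool's x, y, z in rad, a list of three; "delta_pos": the shift along the tool's x, y, z in m, a list of three; "claw": the opening, from 0 (shut) to 1 (fully open). In form: [{"twist": [wx, wy, wz], "delta_pos": [x, y, z], "claw": claw}, ...]. A call has 1 to 12 rows; each row is the pose to reach, as a shift and turn from the pose commanded when the call began, along the tool's axes at that moment; what a row does not reach only later rows make up. A row lasts 1/10 s, in which the tool goes at most 50 mm and 8.59 degrees, less where a joint would pass 70% of its speed; a pose out of reach is approached as far as the arm can. A call with a gripper value outside its range is refused whole. The fingers move at their own pace and stop on an object; the grip force is fixed at half the most. Time passes only in rows, so rows that repeat a pose let the fingers close. It gives the time, the measured TCP pose, the force, the opening and the grip force at its end, in the units of the state.
- arm.read_state(): the state, without advancing time (a new reading comes with each control period).
- viewer.get_image(name): name is "side" or "top"; returns a dict with "color" (480x640x3 uint8, blue, green, red), "camera_matrix" (3x3 intrinsics, pixels), "rvec" (rotation vector, rad) and "tvec" (3), from world to camera coordinates, as OpenCV has them. Camera axes: x right, y down, z forward; pixel columns grow to the right and rows downward; lengths in m; the calibration is good to about 2 mm. A picture is of the moment at which its call begins. There is no depth.
- arm.finish_job(): hands the job in; it is judged then, once.
The state is a dict: "time": time; "q": joint angles; "joint_velocities": joint speeds; "effort": joint torques, N m; "tcp_pos": TCP position; "eef_rot": TCP orientation; "wrist_force": force on the tool from outside, world axes, zero at the start; "moment": the same for the moment, N m; "width": opening from 0.0 (shut) to 1.0 (fully open); "grasp_force": force on a finger pad.
Only numpy, scipy, OpenCV 4.12 (cv2) and the standard library are available. Lean on these libraries where they do the work, as an engineer would, in place of code of your own. Each camera call takes 0.05 s, during which the arm holds its last target. There are 200 camera calls.

TASK

Take the spoked handwheel by the top of its rim, lift it out of the slotted bench cradle and hang it by the rim over the J-hook of the steel post. The hook has been clamped by hand and its exact place is not known, so feel your way: set the rim down on the hook, slide it back to the shoulder and let it down fully home into the seat while you still hold it, gently, without pressing hard and without dropping it; then let go so that it hangs still, and leave the other things on the bench undisturbed.

Things in the scene. Friction and masses are not known exactly. Their poses are not given: they have to be found in the camera images.
- wheel: Spoked aluminium handwheel, 0.49 to 0.78 kg, 220 mm across; rim 34 mm deep radially (inner diameter 152), 14 mm thick, flat faces; hub 34 mm across, 30 long; three spokes 14 mm wide, one straight down, two 60 degrees either side of straight up: the gap from hub to rim's inside, at the top, is 59 mm. Origin at the hub's centre, x = axle (level), z up at the start, standing upright in the cradle.
- rim_top (a point): Top of the wheel's rim at the start (outer edge, mid thickness), 110 mm above the hub's centre. Pinch the rim here from above across its 14 mm thickness (along the wheel's x). Grip only the outer 15 mm or so of the rim's 34 mm depth: the inner part must stay free for the hook.
- cradle: Fixed bench cradle in which the wheel stands at the start. Origin at the centre of its underside; 80 mm (x) by 130 mm (y), 52 mm high, with an 18 mm wide slot along its y that is open at the top; slot floor 10 mm above the bench. The wheel lifts straight up out of it.
- hook_stand: Fixed stand: round grey foot 130 mm across, steel post 20 mm across, 282 high; origin under the foot on the post's axis, z up. A clamp collar on the post carries a level, rigid, 14 mm wide steel J-hook arm pointing along the stand's -x. Collar height and arm reach were set by hand and are not reported. More than 25 N between wheel and hook would bend it.
- seat_middle (a point): Fixed to the stand at its x -75, z 255 mm: the MIDDLE of where the seat may be. The true hook, as one piece, is up to 10 mm higher or lower and up to 8 mm farther out or in. Seat: groove 17 mm wide along x, this point at the middle of its floor. Behind it (towards the post) an upright shoulder, 8.5 mm back from the seat's middle, top 15 mm above the seat floor.
- landing_middle (a point): Fixed to the stand at its x -101, z 262 mm, same doubt as seat_middle: middle of the hook's level landing, in front of the seat and 7 mm above its floor, 35 mm long (stand x -83.5 to -119), 3 mm bevel at the seat. In front of it the upturned tip, x -119 to -130, top 8 mm above the landing. Arm underside 17 mm below the landing. The wheel hangs with its axle along the arm.
- seat_pin (a joint): Brass spring pin, 6 mm across, in the middle of the true seat's floor, a tell-tale: travel in m, 0 when up (5 mm proud of the seat floor, 2 mm below the landing), 0.005 when pushed flush by a rim that is fully home. It takes about 2.5 N to push flush, less than the wheel's weight.
- spanner: Steel spanner, 170 mm long, lying on the bench; not to be disturbed.
- bushing: Flanged brass bushing, 48 mm across, 45 mm high, standing on the bench; not to be disturbed.
- hexnut: Steel hex nut, 38 mm across the corners, 18 mm high; not to be disturbed.
- oiler: White plastic oil bottle, 56 mm across, 130 mm high; not to be disturbed.
- flange: Steel ring flange, 72 mm across, 14 mm high; not to be disturbed.
There are look-alikes about, which are no part of the job. There is more than one size of the wheel; the one meant has the size given above.

How it is judged:
On the way, in this order (a step that is already met when the one before it is completed fails the run):
1. the wheel is lifted clear of the cradle (height (world z) of wheel above 0.165 m and contact force between wheel and cradle below 0.05 N and contact force between wheel and the fingers above 1 N), for 0.1 s.
2. the rim is home in the seat of the hook while still held (value of joint seat_pin above 0.0038 m and contact force between wheel and hook_stand above 1 N and contact force between wheel and the fingers above 1 N), for 0.15 s.
At the end, for the whole second after the job is handed in: The wheel hangs on the hook alone, released: the rim is fully home in the seat (seat pin down by more than 3.8 mm), the hook carries its weight, its axle is level within 8 degrees and along the hook arm within 11 degrees, and it is at rest (below 30 mm/s and 0.4 rad/s) (value of joint seat_pin above 0.0038 m and contact force between wheel and hook_stand above 2.5 N and height (world z) of wheel above 0.15 m and angle between wheel's own x axis and vertical between 1.43 and 1.71 rad and angle between the x axis of wheel and the x axis of hook_stand, either way round below 0.2 rad and linear speed of wheel below 0.03 m/s and angular speed of wheel below 0.4 rad/s); the robot touches nothing.
It fails at once if wheel and hook press on each other with more than 25 N (pressed hard, knocked or dropped) (contact force between wheel and hook_stand above 25 N).
It fails at once if the robot itself pushes on the hook stand with more than 15 N (contact force between any of the fingers, the arm and hook_stand above 15 N).
It fails at once if another thing on the bench is moved by more than 20 mm (distance of any of spanner, bushing, hexnut, oiler, flange from where it was at the start of the episode above 0.02 m).
It also fails if it takes over 72 s, if anything falls off the work surface, if the arm or the gripper's body presses on something with over 40 N, if the wrist force passes 120 N, or if a joint passes its speed limit or range.

## Working session

There is one attempt and no reset: what is moved stays moved. The work goes in short steps, Python scripts to look and compute and a tool call to move; the robot and the scene stay as the last step left them, time stands still between calls to the robot, and variables do not carry over. Pictures are saved under pics/ and viewed, at most 10 in all, crops included, and the job is handed in when it is done.

Besides the shell and the picture viewer there is one more tool, called as name([rows], argument=value, ...), one row to a line, values as JSON. play_rows: Moves the arm, as the interface text tells. Its arguments: {"type":"object","properties":{"targets":{"type":"array"}},"required":["targets"]}

```bash
mkdir -p pics; cat > h.py <<'E'
import numpy as np, cv2
from scipy.spatial.transform import Rotation as R
from plant import arm, viewer
def cam(n):
    d=viewer.get_image(n); return d
def ray(d,u,v):
    Rm=cv2.Rodrigues(np.array(d["rvec"],float))[0]; t=np.array(d["tvec"],float).ravel()
    r=Rm.T@np.linalg.inv(np.array(d["camera_matrix"]))@np.array([u,v,1.]); return -Rm.T@t, r
def onplane(d,u,v,ax,val):
    c,r=ray(d,u,v); return c+r*(val-c[ax])/r[ax]
def proj(d,P):
    return cv2.projectPoints(np.array(P,float).reshape(-1,3),np.array(d["rvec"],float),np.array(d["tvec"],float),np.array(d["camera_matrix"],float),None)[0].reshape(-1,2)
def tri(obs):
    A=np.zeros((3,3));b=np.zeros(3)
    for d,u,v in obs:
        c,r=ray(d,u,v); r/=np.linalg.norm(r); M=np.eye(3)-np.outer(r,r); A+=M;b+=M@c
    return np.linalg.solve(A,b)
E
python3 - <<'E'
from h import *
import pickle
D={}
for n in("side","top"):
    D[n]=cam(n); cv2.imwrite(f"pics/{n}0.png",D[n]["color"]); print(n,ray(D[n],320,240),D[n]["camera_matrix"][0][0])
pickle.dump(D,open("d0.pkl","wb"))
print(arm.read_state())
E
```

```text
side (array([ 0.31171659, -0.70008914,  0.66496152]), array([ 0.22798923,  0.79916124, -0.55625021])) 481.5346909037637
top (array([0.39030777, 0.03571053, 1.31304035]), array([ 0.08679355, -0.00542444, -0.99623665])) 509.0983442879878
{'time': 0.1, 'q': array([-1.22751369,  0.50822936, -0.23753398,  1.50096431,  0.12570043,
        1.14890715, -0.15479395]), 'joint_velocities': array([ 0.00139803, -0.00292409, -0.00052193, -0.00189486,  0.00011411,
       -0.00050034,  0.00040013]), 'effort': array([-4.37498151e-03, -6.21834970e+01, -2.19464287e+00, -2.50203001e+01,
        1.25207508e-02,  7.80646980e-03,  4.39436860e-05]), 'tcp_pos': array([0.14718887, 0.60699174, 0.2305555 ]), 'eef_rot': array([ 1.18605298e-01,  9.92941189e-01, -7.56288095e-04, -7.77650050e-05]), 'wrist_force': array([-0.39314056,  0.08348256, -0.35326814]), 'moment': array([-0.00871422, -0.00574585, -0.00884651]), 'grasp_force': 0.0, 'width': 0.9993972616384399}
```

View pics/side0.png

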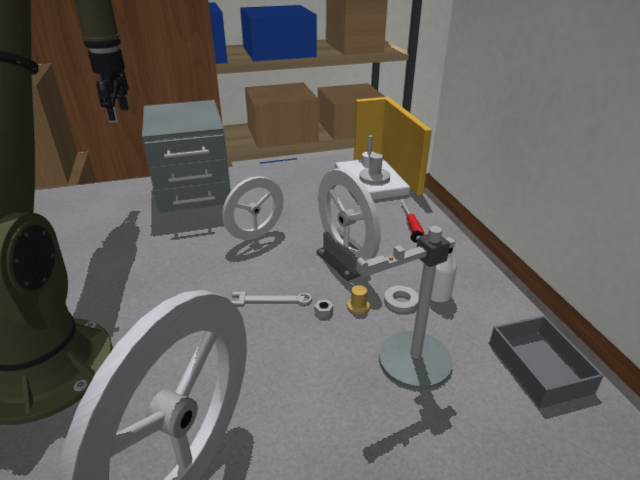

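View pics/top0.png

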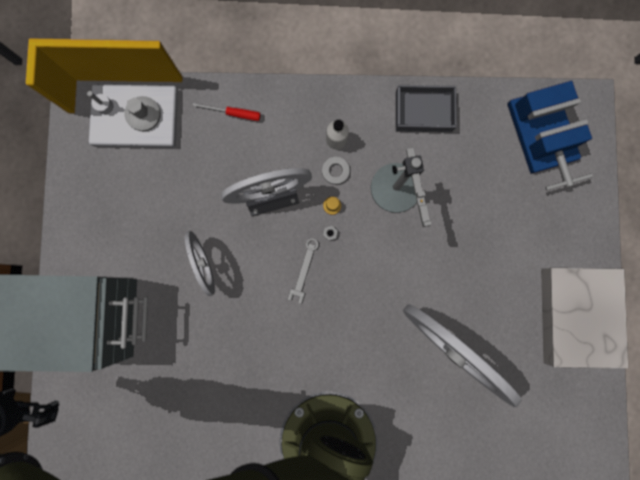

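The side view shows the wheel standing in the dark cradle (hub about (346,218)) and the J-hook tip at (362,267), with its collar at (433,248). In the top view the wheel's rim runs (225,195)-(310,175), and the hook runs from the post at (414,163) to its tip at (427,222).

```bash
python3 - <<'E'
from h import *
import pickle
D=pickle.load(open("d0.pkl","rb"))
s=D["side"]["color"];t=D["top"]["color"]
a=cv2.resize(s[160:310,305:465],(800,750),interpolation=cv2.INTER_CUBIC)[:600]
cv2.imwrite("pics/sc.png",cv2.resize(s[160:280,305:465],(800,600),interpolation=cv2.INTER_CUBIC))
b=np.hstack([t[140:230,215:315],t[140:230,365:445]])
cv2.imwrite("pics/tc.png",cv2.resize(b,(795,398),interpolation=cv2.INTER_CUBIC)); print(795/180)
E
```

```text
4.416666666666667
```

View pics/sc.png

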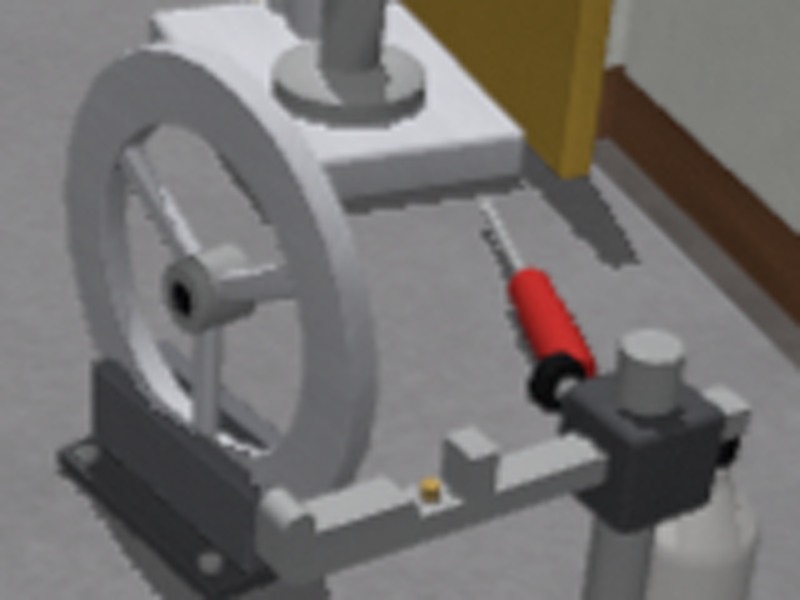

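View pics/tc.png

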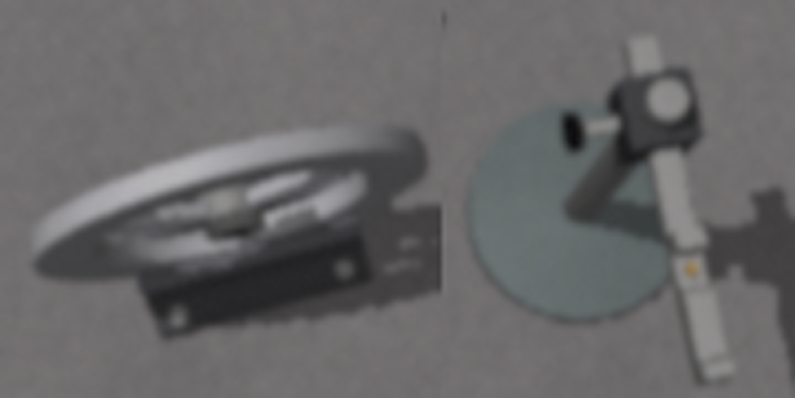

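The crops give silhouette points of the wheel, and the brass pin at side crop (430,490), top crop (691,269). The post top is at (652,347) and (668,99). I fit the poses from these.

```bash
python3 - <<'E'
from h import *
import pickle
from scipy.optimize import least_squares
D=pickle.load(open("d0.pkl","rb")); S,T=D["side"],D["top"]
s=lambda u,v:(S,305+u/5,160+v/5)
k=795/180
t=lambda u,v:(T,215+u/k,140+v/k); t2=lambda u,v:(T,265+u/k,140+v/k)
pin=tri([s(430,484),t2(691,269)]); post=tri([s(652,347),t2(668,99)]); 
tip=tri([s(283,505),t2(718,365)])
print("pin",pin,"post",post,"tip",tip,"bases yaw",np.degrees(np.arctan2(*(post-tip)[1::-1])),np.degrees(np.arctan2(*(post-pin)[1::-1])),np.linalg.norm((post-pin)[:2]))
for n,d in (("pin",(s(430,484),t2(691,269))),("post",(s(652,347),t2(668,99)))):
    p={"pin":pin,"post":post}[n]
    print(n,[proj(x[0],p)[0]-np.array(x[1:]) for x in d])
so=[s(*p)for p in[(66,190),(83,110),(150,43),(230,62),(300,150),(350,260),(376,380)]]
to=[t(*p)for p in[(33,250),(100,185),(200,142),(300,125),(400,128),(428,165)]]
a=np.linspace(0,2*np.pi,181)
def f(p,full=False):
    x,y,yaw,r,z=p; n=np.array([np.cos(yaw),np.sin(yaw),0]); e=np.array([-n[1],n[0],0])
    P=np.array([[x,y,z]+g*n+r*(np.cos(a)[:,None]*e+np.sin(a)[:,None]*[0,0,1]) for g in(-.007,.007)]).reshape(-1,3)
    out=[]
    for d,o in((S,so),(T,to)):
        H=cv2.convexHull(proj(d,P).astype(np.float32))
        out+=[cv2.pointPolygonTest(H,(float(q[1]),float(q[2])),True) for q in o]
    return np.array(out)
for z in(.12,None):
  g=(lambda p:f([*p,.11,.12])) if z else f
  r=least_squares(g,[.62,.13,.2] if z else [.62,.13,.2,.11,.12],diff_step=1e-3,x_scale=[.1,.1,1] if z else [.1,.1,1,.1,.1]); print(r.x,np.round(r.fun,2))
  q=r.x; print("hubfront",proj(S,[q[0]-.015*np.cos(q[2]),q[1]-.015*np.sin(q[2]),.12]))
E
```

```text
pin [ 0.56776009 -0.18172062  0.25523951] post [ 0.64367923 -0.16593234  0.27970423] tip [ 0.51951382 -0.19200655  0.26480043] bases yaw 11.85954761357156 11.747879189882925 0.07754344763743622
pin [array([ 0.53765315, -0.08723055]), array([-0.12307005,  0.35526307])]
post [array([ 0.73211404, -0.14066521]), array([-0.20852038,  0.48955333])]
[0.61793569 0.15614738 0.25136706] [-1.02  0.6   1.19  2.31  2.81  1.68 -0.52  1.1   0.12 -2.57 -2.29 -1.13
  0.75]
hubfront [[341.3928792  218.20316908]]
[0.61971081 0.15919609 0.27069436 0.10876855 0.11398637] [-0.91 -0.03 -1.24  0.39  2.05  1.67 -0.02  1.27  0.1  -2.22 -1.67 -0.73
 -0.89]
hubfront [[341.80632838 217.45253663]]
```

```bash
python3 - <<'E'
from h import *
import pickle
from scipy.optimize import least_squares
D=pickle.load(open("d0.pkl","rb")); S,T=D["side"],D["top"]
k=795/180
so=[(305+u/5,160+v/5)for u,v in[(66,190),(83,110),(150,43),(230,62),(300,150),(350,260),(376,380)]]
to=[(215+u/k,140+v/k)for u,v in[(33,250),(100,185),(200,142),(300,125),(400,128),(428,165)]]
a=np.linspace(0,2*np.pi,181)
def P(p,r,gs=(-.007,.007)):
    x,y,yaw,lean=p[:4]; n=np.array([np.cos(yaw)*np.cos(lean),np.sin(yaw)*np.cos(lean),-np.sin(lean)]); e=np.array([-np.sin(yaw),np.cos(yaw),0]);w=np.cross(n,e)
    return np.array([[x,y,.12]+g*n+r*(np.cos(a)[:,None]*e+np.sin(a)[:,None]*w) for g in gs]).reshape(-1,3)
def f(p):
    out=[]
    for d,o in((S,so),(T,to)):
        H=cv2.convexHull(proj(d,P(p,.11)).astype(np.float32))
        out+=[cv2.pointPolygonTest(H,(float(q[0]),float(q[1])),True) for q in o]
    return np.array(out)
r=least_squares(f,[.62,.155,.25,0],diff_step=1e-3,x_scale=[.1,.1,1,1]); print(r.x,np.round(r.fun,2))
q=r.x
ims=[]
for d,(x0,y0) in((S,(305,160)),(T,(215,130))):
    im=cv2.resize(d["color"][y0:y0+120,x0:x0+110],None,fx=3.63,fy=3.63,interpolation=cv2.INTER_CUBIC)
    for g in(-.007,.007):
      for rr in(.11,.076):
        pts=((proj(d,P(q,rr,(g,)))-[x0,y0]+.5)*3.63).astype(np.int32)
        cv2.polylines(im,[pts],True,(0,0,255) if g<0 else (0,255,0),1)
    ims.append(im)
cv2.imwrite("pics/ov.png",np.hstack(ims)); print(np.hstack(ims).shape)
E
```

```text
[0.61636232 0.15500609 0.25041741 0.02354292] [-0.51  0.67  1.04  2.49  3.01  1.59 -0.98  0.8   0.26 -2.24 -2.05 -1.26
  1.05]
(436, 798, 3)
```

View pics/ov.png

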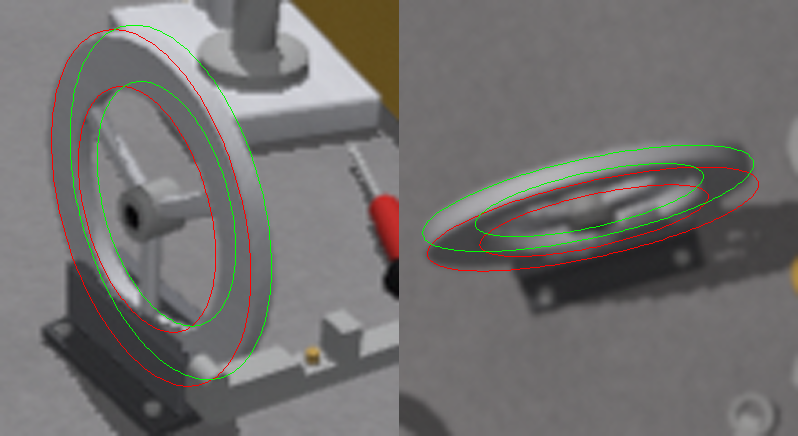

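```bash
python3 - <<'E'
from h import *
import pickle
from scipy.optimize import least_squares
D=pickle.load(open("d0.pkl","rb")); S,T=D["side"],D["top"]
# direct triangulated features in overlay pixels (/3.63 + origin)
o=lambda u,v:(S,305+u/3.63-.5,160+v/3.63-.5)
p=lambda u,v:(T,215+(u-399)/3.63-.5,130+v/3.63-.5)
# cradle front flange holes: z ~ base flange
for n,a,b in(("holeL",o(65,332),p(546,297)),("holeR",o(153,403),p(683,257)),("hubend",o(130,213),p(587,222))):
    print(n,tri([a,b]),onplane(*b,2,.006)[:2],onplane(*a,2,.006)[:2])
k=795/180
so=[(305+u/5,160+v/5)for u,v in[(66,190),(83,110),(150,43),(230,62),(300,150),(350,260),(376,380)]]
to=[(215+u/k,140+v/k)for u,v in[(33,250),(100,185),(200,142),(300,125),(400,128),(428,165)]]
a=np.linspace(0,2*np.pi,181)
def P(p,r):
    x,y,yaw,lean=p[:4]; n=np.array([np.cos(yaw)*np.cos(lean),np.sin(yaw)*np.cos(lean),-np.sin(lean)]); e=np.array([-np.sin(yaw),np.cos(yaw),0]);w=np.cross(n,e)
    return np.array([[x,y,.12]+g*n+r*(np.cos(a)[:,None]*e+np.sin(a)[:,None]*w) for g in(-.007,.007)]).reshape(-1,3)
def f(p,sets):
    out=[]
    for d,o_ in sets:
        H=cv2.convexHull(proj(d,P(p,.11)).astype(np.float32))
        out+=[cv2.pointPolygonTest(H,(float(q[0]),float(q[1])),True) for q in o_]
    return np.array(out)
for name,sets in(("both",((S,so),(T,to))),("side",((S,so),)),("top",((T,to),))):
  best=min((least_squares(lambda v:f([*v,0],sets),[.62,.155,y0],diff_step=.01,x_scale=[.05,.05,.2]) for y0 in(.1,.2,.3,.4)),key=lambda r:r.cost)
  print(name,best.x,np.round(best.fun,1))
E
```

```text
holeL [0.57483942 0.19809256 0.00736295] [0.57590231 0.19809739] [0.57448802 0.19999522]
holeR [0.60339883 0.10092223 0.0147792 ] [0.60641086 0.10101104] [0.60568929 0.11181273]
hubend [0.60697141 0.15969451 0.11585214] [0.63057824 0.17027094] [0.66172266 0.33165046]
both [0.61797533 0.15616327 0.25124062] [-1.   0.6  1.2  2.3  2.8  1.7 -0.5  1.1  0.1 -2.6 -2.3 -1.1  0.7]
side [0.61286001 0.14558236 0.24886177] [-0.3  0.6 -0.9 -0.1  0.9  0.4 -1. ]
top [0.62118108 0.15669814 0.27687965] [ 1.   0.9 -1.1 -0.3  1.2  0.8]
```

```bash
cat >> h.py <<'E'
def go(pos,yaw,cmd=None):
    """delta from measured pose to tool-down pose with tool y at world angle yaw"""
    s=arm.read_state(); p,q=(s["tcp_pos"],R.from_quat(s["eef_rot"])) if cmd is None else cmd
    y=np.array([np.cos(yaw),np.sin(yaw),0]); z=np.array([0,0,-1.]); T=R.from_matrix(np.column_stack([np.cross(y,z),y,z]))
    print("delta",np.round(q.inv().apply(np.array(pos)-p),4),"twist",np.round((q.inv()*T).as_rotvec(),4))
E
python3 -c "
from h import *
go([.147,.607,.34],.285); go([.621,.159,.34],.285); go([.621,.159,.30],.285)"
```

```text
delta [ 0.0002 -0.0002 -0.1094] twist [-1.400e-03  8.000e-04  1.048e+00]
delta [-0.566  -0.324  -0.1089] twist [-1.400e-03  8.000e-04  1.048e+00]
delta [-0.566  -0.3239 -0.0689] twist [-1.400e-03  8.000e-04  1.048e+00]
```

play_rows([
  {"twist": [0, 0, 0], "delta_pos": [0, 0, -0.05], "claw": 1},
  {"twist": [0, 0, 0.1], "delta_pos": [0, 0, -0.109], "claw": 1},
  {"twist": [-0.0014, 0.0008, 1.048], "delta_pos": [-0.566, -0.324, -0.109], "claw": 1},
  {"twist": [-0.0014, 0.0008, 1.048], "delta_pos": [-0.566, -0.324, -0.109], "claw": 1},
  {"twist": [-0.0014, 0.0008, 1.048], "delta_pos": [-0.566, -0.324, -0.109], "claw": 1},
  {"twist": [-0.0014, 0.0008, 1.048], "delta_pos": [-0.566, -0.324, -0.109], "claw": 1},
  {"twist": [-0.0014, 0.0008, 1.048], "delta_pos": [-0.566, -0.324, -0.109], "claw": 1},
  {"twist": [-0.0014, 0.0008, 1.048], "delta_pos": [-0.566, -0.324, -0.109], "claw": 1},
  {"twist": [-0.0014, 0.0008, 1.048], "delta_pos": [-0.566, -0.324, -0.109], "claw": 1},
  {"twist": [-0.0014, 0.0008, 1.048], "delta_pos": [-0.566, -0.324, -0.109], "claw": 1},
  {"twist": [-0.0014, 0.0008, 1.048], "delta_pos": [-0.566, -0.324, -0.109], "claw": 1},
  {"twist": [-0.0014, 0.0008, 1.048], "delta_pos": [-0.566, -0.324, -0.109], "claw": 1},
])

```text
time: 1.3
tcp_pos: [0.5114, 0.2622, 0.338]
eef_rot: [0.599, 0.8, 0.0, -0.0]
wrist_force: [-0.1, 1.2, -0.4]
width: 1.005
grasp_force: 0.0
```

```bash
python3 -c "
from h import *
s=arm.read_state();print(s['time'],s['tcp_pos'],s['q'])
go([.621,.159,.34],.285)"
```

```text
1.3 [0.51135639 0.26220386 0.33799462] [-0.60678924  0.36053687  0.13851586  1.44733274 -0.05138462  1.33668493
 -0.17982175]
delta [-0.1299  0.0762 -0.0022] twist [ 0.0003 -0.0013  0.0003]
```

play_rows([
  {"twist": [0, 0, 0], "delta_pos": [-0.05, 0.03, 0], "claw": 1},
  {"twist": [0, 0, 0], "delta_pos": [-0.1, 0.06, 0], "claw": 1},
  {"twist": [0, 0, 0], "delta_pos": [-0.12, 0.07, 0], "claw": 1},
  {"twist": [0, 0, 0], "delta_pos": [-0.12, 0.07, 0], "claw": 1},
  {"twist": [0, 0, 0], "delta_pos": [-0.12, 0.07, 0], "claw": 1},
  {"twist": [0, 0, 0], "delta_pos": [-0.12, 0.07, 0], "claw": 1},
])

```text
time: 1.9
tcp_pos: [0.6105, 0.1698, 0.3378]
eef_rot: [0.599, 0.801, 0.001, -0.001]
wrist_force: [-0.5, 0.3, 0.6]
width: 1.001
grasp_force: 0.0
```

```bash
python3 - <<'E'
from h import *
s=arm.read_state();print(s['time'],s['tcp_pos'])
go([.621,.159,.26],.285)
ims=[]
for n,(x0,y0) in(("side",(290,80)),("top",(205,110))):
    d=cam(n); im=cv2.resize(d["color"][y0:y0+160,x0:x0+130],None,fx=3.07,fy=3.07,interpolation=cv2.INTER_CUBIC)
    for P in([.621,.159,.23],s['tcp_pos']):
        u=(proj(d,P)[0]-[x0,y0]+.5)*3.07; cv2.circle(im,tuple(int(v) for v in u),3,(0,0,255),1)
    ims.append(im)
cv2.imwrite("pics/above.png",np.hstack(ims))
E
```

```text
1.9 [0.61049229 0.16976094 0.33777851]
delta [-0.0135  0.007   0.0777] twist [-0.0001 -0.0024  0.0018]
```

View pics/above.png

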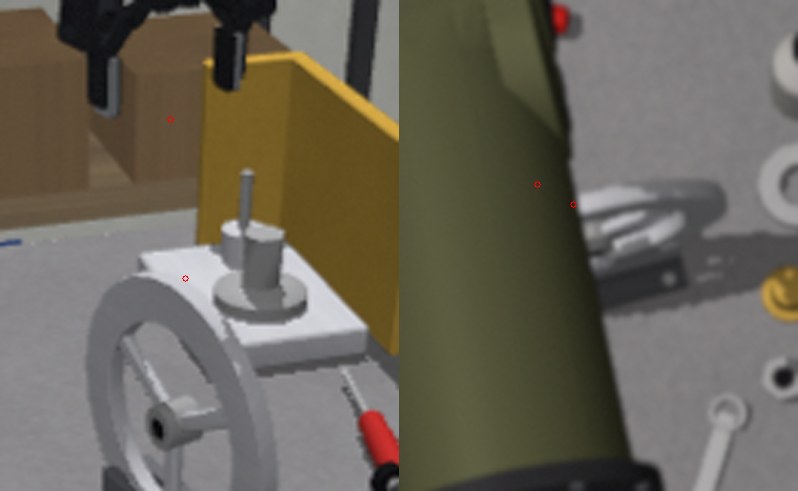

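The gripper hangs over the wheel (fingers near (100,90) and (230,70)). But my predicted rim top, (185,278), lies off the wheel, whose edge is near (185,300). I'll refine the wheel pose by edge fitting before descending.

```bash
cat > fit.py <<'E'
from h import *
import pickle
from scipy.optimize import least_squares
from scipy.ndimage import map_coordinates, gaussian_filter
a=np.linspace(0,2*np.pi,121)
def circ(p,r,g):
    x,y,z,yaw,lean=p[:5]; n=np.array([np.cos(yaw)*np.cos(lean),np.sin(yaw)*np.cos(lean),-np.sin(lean)]); e=np.array([-np.sin(yaw),np.cos(yaw),0]);w=np.cross(n,e)
    return np.array([x,y,z])+g*n+r*(np.cos(a)[:,None]*e+np.sin(a)[:,None]*w)
def curve(d,p,kind):
    if kind=="out":
        H=cv2.convexHull(proj(d,np.vstack([circ(p,.11,-.007),circ(p,.11,.007)])).astype(np.float32)).reshape(-1,2)
    else: H=proj(d,circ(p,.076,-.007)).astype(np.float32)
    return np.vstack([H,H[:1]])
def edges(d,p,kind,w,clip):
    H=curve(d,p,kind); L=np.r_[0,np.cumsum(np.linalg.norm(np.diff(H,axis=0),axis=1))]
    t=np.arange(0,L[-1],2.); X=np.c_[np.interp(t,L,H[:,0]),np.interp(t,L,H[:,1])]
    T=np.gradient(X,axis=0);N=np.c_[T[:,1],-T[:,0]];N/=np.linalg.norm(N,axis=1)[:,None]+1e-9
    g=gaussian_filter(cv2.cvtColor(d["color"],cv2.COLOR_BGR2GRAY).astype(float),.7)
    s=np.arange(-w,w+.1,.25); out=[]
    for x,n in zip(X,N):
        q=x+s[:,None]*n; 
        if not clip(x): continue
        v=np.abs(np.gradient(map_coordinates(g,[q[:,1],q[:,0]],order=1))); i=v.argmax()
        if v[i]>3: out.append(q[i])
    return np.array(out,np.float32)
def fit(D,p,clips,free,rounds=(6,4,3,2,2,2)):
    p=np.array(p,float)
    for w in rounds:
        E=[(d,k,edges(d,p,k,w,clips[n])) for n,d in D.items() for k in("out","in") if not(n=="top" and k=="in")]
        def f(v):
            q=p.copy();q[free]=v
            return np.concatenate([[cv2.pointPolygonTest(curve(d,q,k).astype(np.float32),(float(x),float(y)),True) for x,y in pts] for d,k,pts in E])
        r=least_squares(f,p[free],diff_step=.003,x_scale=np.array([.05,.05,.05,.2,.2])[free],loss="soft_l1",f_scale=.5); p[free]=r.x
    return p,np.median(np.abs(r.fun)),len(r.fun)
E
python3 - <<'E'
from fit import *
D=pickle.load(open("d0.pkl","rb"))
clips={"side":lambda x:x[1]<225,"top":lambda x:x[1]<183}
for free in([0,1,3],[0,1,3,4],[0,1,2,3,4]):
  for st in([.620,.157,.12,.27,0],[.615,.15,.12,.25,0]):
    print(free,fit(D,st,clips,free))
    print(" side",fit({"side":D["side"]},st,clips,free))
E
```

```text
[0, 1, 3] (array([0.61147565, 0.13733601, 0.12      , 0.27325568, 0.        ]), np.float64(0.5320908541730874), 79)
 side (array([0.61380355, 0.1448006 , 0.12      , 0.27857048, 0.        ]), np.float64(0.4836752546944955), 57)
[0, 1, 3] (array([0.61145518, 0.13746156, 0.12      , 0.27312702, 0.        ]), np.float64(0.5305182425586662), 79)
 side (array([0.61386726, 0.14484946, 0.12      , 0.27845474, 0.        ]), np.float64(0.38497556859937604), 57)
[0, 1, 3, 4] (array([ 0.61350345,  0.14092115,  0.12      ,  0.29054909, -0.03267048]), np.float64(0.4458727667524654), 82)
 side (array([6.13770084e-01, 1.44650832e-01, 1.20000000e-01, 2.78676700e-01,
       6.83724601e-05]), np.float64(0.46374594385790224), 56)
[0, 1, 3, 4] (array([ 0.61339277,  0.14088703,  0.12      ,  0.28906448, -0.03156056]), np.float64(0.4688796748675757), 81)
 side (array([ 0.61391164,  0.14249577,  0.12      ,  0.2902079 , -0.02258689]), np.float64(0.3793338201993932), 55)
[0, 1, 2, 3, 4] (array([ 0.61602049,  0.1604139 ,  0.11169519,  0.27358857, -0.0849444 ]), np.float64(0.4226086850107692), 90)
 side (array([ 0.63091943,  0.19376541,  0.09336073,  0.32909999, -0.02779828]), np.float64(0.5297730885528993), 59)
[0, 1, 2, 3, 4] (array([ 0.61422655,  0.16012769,  0.11106668,  0.25441755, -0.06192436]), np.float64(0.28878700671499113), 78)
 side (array([ 0.69564297,  0.42032752, -0.02136806,  0.36518634,  0.03340373]), np.float64(0.5541216017288252), 65)
```

```bash
python3 - <<'E'
from fit import *
import fit as F, copy
D=pickle.load(open("d0.pkl","rb"))
clips={"side":lambda x:x[1]<225,"top":lambda x:x[1]<184}
print("top",fit({"top":D["top"]},[.620,.157,.12,.27,0],clips,[0,1,3],(3,3,2,2)))
best=[]
for du in(-2,-1,0,1,2):
  for dv in(-1,0,1,2,3,4):
    E=copy.deepcopy(D); K=np.array(E["side"]["camera_matrix"],float); K[0,2]+=du;K[1,2]+=dv;E["side"]["camera_matrix"]=K
    r=fit(E,[.620,.157,.12,.27,0],clips,[0,1,3],(4,3,2)); best.append((r[1],du,dv,r[2],np.round(r[0],4)))
best.sort(key=lambda b:b[0])
for b in best[:8]:print(b)
E
```

```text
top (array([0.61918998, 0.15922297, 0.12      , 0.29751137, 0.        ]), np.float64(0.04468686186128859), 34)
(np.float64(0.2823718545148903), 0, 4, 89, array([0.619 , 0.1597, 0.12  , 0.2899, 0.    ]))
(np.float64(0.3057605230702697), -2, 1, 91, array([0.6204, 0.1551, 0.12  , 0.273 , 0.    ]))
(np.float64(0.3249148739982606), -1, 1, 89, array([0.6191, 0.1579, 0.12  , 0.277 , 0.    ]))
(np.float64(0.33095112697324736), -1, 2, 92, array([0.6197, 0.1575, 0.12  , 0.2828, 0.    ]))
(np.float64(0.33665253243413534), 0, 3, 92, array([0.6186, 0.1596, 0.12  , 0.2864, 0.    ]))
(np.float64(0.37452036895463436), -1, 3, 92, array([0.6199, 0.1581, 0.12  , 0.2842, 0.    ]))
(np.float64(0.39815565626626753), 0, 2, 89, array([0.6183, 0.1592, 0.12  , 0.2834, 0.    ]))
(np.float64(0.43187124067868465), 1, 4, 90, array([0.6178, 0.1621, 0.12  , 0.2904, 0.    ]))
```

```bash
python3 -c "
from h import *
go([.619,.159,.215],.29)"
```

```text
delta [-0.0133  0.005   0.1232] twist [ 0.0007 -0.0022 -0.0025]
```

play_rows([
  {"twist": [0, -0.002, -0.002], "delta_pos": [-0.013, 0.005, 0.03], "claw": 1},
  {"twist": [0, -0.002, -0.002], "delta_pos": [-0.013, 0.005, 0.06], "claw": 1},
  {"twist": [0, -0.002, -0.002], "delta_pos": [-0.013, 0.005, 0.09], "claw": 0.6},
  {"twist": [0, -0.002, -0.002], "delta_pos": [-0.013, 0.005, 0.11], "claw": 0.5},
  {"twist": [0, -0.002, -0.002], "delta_pos": [-0.013, 0.005, 0.123], "claw": 0.4},
  {"twist": [0, -0.002, -0.002], "delta_pos": [-0.013, 0.005, 0.123], "claw": 0.4},
  {"twist": [0, -0.002, -0.002], "delta_pos": [-0.013, 0.005, 0.123], "claw": 0.4},
])

```text
time: 2.7
tcp_pos: [0.6201, 0.1581, 0.216]
eef_rot: [0.598, 0.801, 0.001, 0.001]
wrist_force: [-0.4, 0.2, 0.7]
width: 0.401
grasp_force: 0.0
```

```bash
python3 - <<'E'
from h import *
s=arm.read_state();print(s['time'],s['tcp_pos'],s['wrist_force'],s['width'])
go([.619,.159,.215],.29)
ims=[]
for n,(x0,y0) in(("side",(300,130)),("top",(205,130))):
    d=cam(n); im=cv2.resize(d["color"][y0:y0+96,x0:x0+100],None,fx=4,fy=4,interpolation=cv2.INTER_CUBIC)
    ims.append(im)
cv2.imwrite("pics/at.png",np.hstack(ims))
E
```

```text
2.7 [0.62006314 0.15805511 0.21602194] [-0.35814849  0.24098572  0.72554054] 0.40109796692183564
delta [ 0.0012 -0.0008  0.001 ] twist [ 0.0019  0.0006 -0.0022]
```

View pics/at.png

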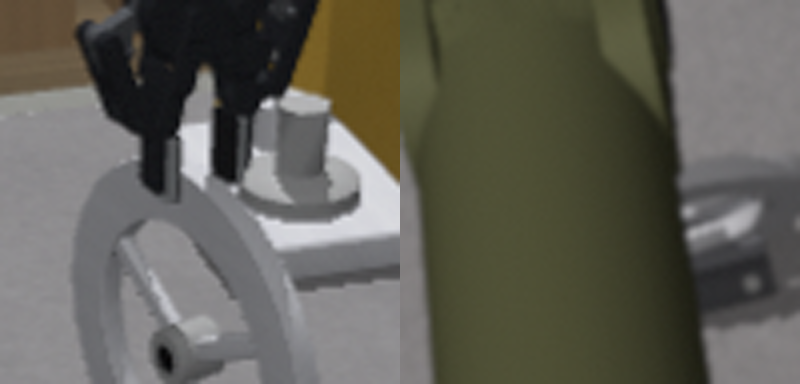

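Both fingers straddle the rim at its top: near finger at (165,195), far finger behind at (225,180). Closing now.

play_rows([
  {"twist": [0, 0, 0], "delta_pos": [0.001, -0.001, 0.001], "claw": 0.3},
  {"twist": [0, 0, 0], "delta_pos": [0.001, -0.001, 0.001], "claw": 0.22},
  {"twist": [0, 0, 0], "delta_pos": [0.001, -0.001, 0.001], "claw": 0.18},
  {"twist": [0, 0, 0], "delta_pos": [0.001, -0.001, 0.001], "claw": 0.1},
  {"twist": [0, 0, 0], "delta_pos": [0.001, -0.001, 0.001], "claw": 0},
  {"twist": [0, 0, 0], "delta_pos": [0.001, -0.001, 0.001], "claw": 0},
  {"twist": [0, 0, 0], "delta_pos": [0.001, -0.001, 0.001], "claw": 0},
])

```text
time: 3.5
tcp_pos: [0.6189, 0.1582, 0.2146]
eef_rot: [0.599, 0.801, 0.001, 0.001]
wrist_force: [-0.7, -0.2, 5.9]
width: 0.14
grasp_force: 61.7
```

play_rows([
  {"twist": [0, 0, 0], "delta_pos": [0, 0, -0.005], "claw": 0},
  {"twist": [0, 0, 0], "delta_pos": [0, 0, -0.015], "claw": 0},
  {"twist": [0, 0, 0], "delta_pos": [0, 0, -0.03], "claw": 0},
  {"twist": [0, 0, 0], "delta_pos": [0, 0, -0.045], "claw": 0},
  {"twist": [0, 0, 0], "delta_pos": [0, 0, -0.06], "claw": 0},
  {"twist": [0, 0, 0], "delta_pos": [0, 0, -0.075], "claw": 0},
  {"twist": [0, 0, 0], "delta_pos": [0, 0, -0.09], "claw": 0},
  {"twist": [0, 0, 0], "delta_pos": [0, 0, -0.105], "claw": 0},
  {"twist": [0, 0, 0], "delta_pos": [0, 0, -0.12], "claw": 0},
  {"twist": [0, 0, 0], "delta_pos": [0, 0, -0.13], "claw": 0},
  {"twist": [0, 0, 0], "delta_pos": [0, 0, -0.13], "claw": 0},
  {"twist": [0, 0, 0], "delta_pos": [0, 0, -0.13], "claw": 0},
])

```text
time: 4.7
tcp_pos: [0.6182, 0.1581, 0.3433]
eef_rot: [0.599, 0.801, -0.0, 0.0]
wrist_force: [0.4, 1.6, -6.5]
width: 0.144
grasp_force: 60.1
```

```bash
python3 -c "
from h import *
s=arm.read_state();print(s['tcp_pos'],s['wrist_force'],s['moment'],s['width'],s['grasp_force'])
go([.45,.125,.345],.206);go([.455,-.205,.345],.206)"
```

```text
[0.61816847 0.15807465 0.34334874] [ 0.38356535  1.62259435 -6.46338684] [0.0339693  0.01089548 0.00331332] 0.14361552730414104 60.10548949241638
delta [ 0.0159 -0.1707 -0.0016] twist [-0.0004  0.0007  0.0809]
delta [-0.3021 -0.2593 -0.0013] twist [-0.0004  0.0007  0.0809]
```

play_rows([
  {"twist": [0, 0, 0], "delta_pos": [0, -0.03, 0], "claw": 0},
  {"twist": [0, 0, 0.03], "delta_pos": [0.005, -0.07, 0], "claw": 0},
  {"twist": [0, 0, 0.06], "delta_pos": [0.01, -0.11, 0], "claw": 0},
  {"twist": [0, 0, 0.081], "delta_pos": [0.014, -0.15, 0], "claw": 0},
  {"twist": [0, 0, 0.081], "delta_pos": [0.01, -0.17, 0], "claw": 0},
  {"twist": [0, 0, 0.081], "delta_pos": [-0.02, -0.18, 0], "claw": 0},
  {"twist": [0, 0, 0.081], "delta_pos": [-0.06, -0.191, 0], "claw": 0},
  {"twist": [0, 0, 0.081], "delta_pos": [-0.1, -0.202, 0], "claw": 0},
  {"twist": [0, 0, 0.081], "delta_pos": [-0.14, -0.213, 0], "claw": 0},
  {"twist": [0, 0, 0.081], "delta_pos": [-0.18, -0.225, 0], "claw": 0},
  {"twist": [0, 0, 0.081], "delta_pos": [-0.22, -0.236, 0], "claw": 0},
  {"twist": [0, 0, 0.081], "delta_pos": [-0.25, -0.245, 0], "claw": 0},
])

```text
time: 5.9
tcp_pos: [0.4532, -0.1539, 0.3435]
eef_rot: [0.632, 0.775, -0.001, 0.0]
wrist_force: [0.2, -0.7, -5.5]
width: 0.14
grasp_force: 60.1
```

```bash
python3 -c "
from h import *
s=arm.read_state();print(s['tcp_pos'],s['wrist_force'],s['moment'],s['width'],s['grasp_force'])
go([.46,-.205,.345],.206)"
```

```text
[ 0.45316974 -0.15390696  0.34347705] [ 0.15743531 -0.67145079 -5.52091448] [-0.05710102 -0.07880786 -0.00459849] 0.14035425933451576 60.13086676597595
delta [-0.0514 -0.0037 -0.0014] twist [-0.0004  0.0014 -0.0022]
```

play_rows([
  {"twist": [0, 0, 0], "delta_pos": [-0.02, -0.003, 0], "claw": 0},
  {"twist": [0, 0, 0], "delta_pos": [-0.04, -0.003, 0], "claw": 0},
  {"twist": [0, 0, 0], "delta_pos": [-0.047, -0.003, 0], "claw": 0},
  {"twist": [0, 0, 0], "delta_pos": [-0.047, -0.003, 0], "claw": 0},
  {"twist": [0, 0, 0], "delta_pos": [-0.047, -0.003, 0], "claw": 0},
])

```text
time: 6.4
tcp_pos: [0.4608, -0.1963, 0.3436]
eef_rot: [0.63, 0.776, 0.0, -0.0]
wrist_force: [-0.0, 0.8, -7.0]
width: 0.141
grasp_force: 60.1
```

```bash
python3 - <<'E'
from h import *
import pickle
s=arm.read_state();print(s['tcp_pos'],s['wrist_force'],s['moment'],s['width'],s['grasp_force'])
D={n:cam(n) for n in("side","top")}; pickle.dump(D,open("d1.pkl","wb"))
ims=[cv2.resize(D[n]["color"][y0:y0+140,x0:x0+w],None,fx=4,fy=4,interpolation=cv2.INTER_CUBIC) for n,(x0,y0),w in(("side",(280,180),200),)]
cv2.imwrite("pics/pre.png",np.hstack(ims))
c=D["side"]["color"];cv2.imwrite("pics/pre.png",np.hstack([cv2.resize(c[130:380,230:470],(560,583),interpolation=cv2.INTER_CUBIC),cv2.resize(D["top"]["color"][130:290,380:445],(237,583),interpolation=cv2.INTER_CUBIC)]))
E
```

```text
[ 0.46079105 -0.19625095  0.34360232] [-0.04385311  0.79112243 -7.0263069 ] [ 0.16094764  0.01763706 -0.04659788] 0.14110617448224413 60.12584567070007
```

View pics/pre.png

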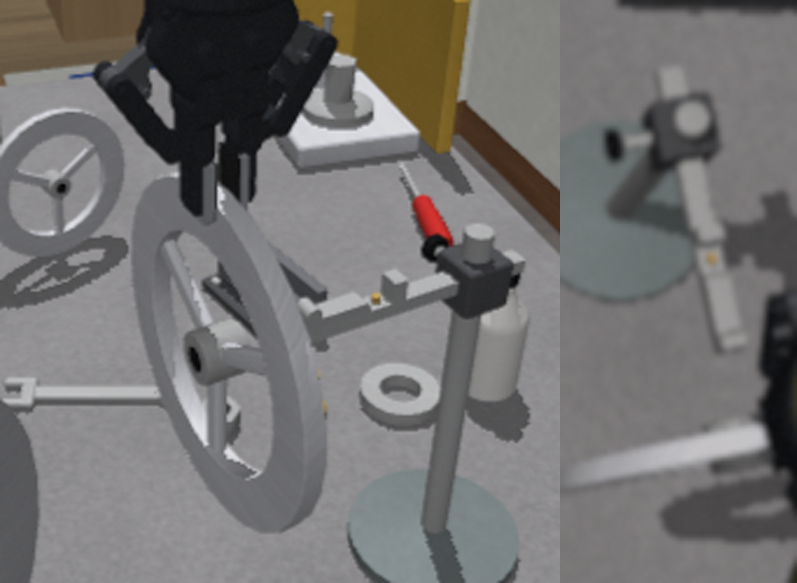

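```bash
python3 - <<'E'
from h import *
import pickle
D=pickle.load(open("d0.pkl","rb"));T=D["top"];S=D["side"];k=795/180
g=lambda u,v,z:onplane(T,265+u/k-.4,140+v/k-.4,2,z)
post=g(668,99,.282);pin=g(691,269,.2575);tip=g(718,370,.269)
# shank mid
print(post,pin,tip)
for a,b in((post,pin),(post,tip),(pin,tip)):
    w=(a-b)[:2];print(np.degrees(np.arctan2(w[1],w[0])),np.linalg.norm(w))
# side heights relative to post top: vertical plane through the arm
u=np.array([np.cos(.206),np.sin(.206),0])
print("side px of post, err",proj(S,post)-[305+652/5-.4,160+347/5-.4],"pin at z",[(z,(proj(S,[*pin[:2],z])-[305+430/5-.4,160+484/5-.4]).round(2)) for z in(.25,.255,.26,.265)])
E
```

```text
[ 0.64497908 -0.16509163  0.282     ] [ 0.56897315 -0.18067848  0.2575    ] [ 0.51945304 -0.19084859  0.269     ]
11.589200992771877 0.0775877032677793
11.595689723921618 0.12814135987011813
11.605648365289337 0.050553657863509724
side px of post, err [[ 1.86872074 -1.46354116]] pin at z [(0.25, array([[1.13, 2.69]])), (0.255, array([[ 1.42, -0.09]])), (0.26, array([[ 1.7 , -2.89]])), (0.265, array([[ 2.  , -5.71]]))]
```

Held wheel, hub at (205,355), sits in front of the hook tip (315,315), with the pin at (376,297). In the estimate, the seat's pin is at (0.569,-0.181), its floor is at z≈0.2525 and the arm yaw is 0.2023.

```bash
cat >> h.py <<'E'
PIN=np.array([.569,-.1807]); U=np.array([np.cos(.2023),np.sin(.2023)]); V=np.array([-U[1],U[0]])
def st():
    s=arm.read_state(); d=s["tcp_pos"][:2]-PIN
    print("t",s["time"],"s",round(d@U*1e3,1),"lat",round(d@V*1e3,1),"z",round(s["tcp_pos"][2]*1e3,1),"F",np.round([s["wrist_force"][:2]@U,s["wrist_force"][:2]@V,s["wrist_force"][2]],2),"M",np.round(s["moment"],2),"w",round(s["width"],3),round(s["grasp_force"],1))
def gos(sx,z): go([*(PIN+U*sx*1e-3),z*1e-3],.2023)
E
python3 -c "
from h import *
st();gos(-75,297);gos(-26,297)"
```

```text
t 6.5 s -108.9 lat 6.6 z 343.9 F [-0.43  0.41 -6.73] M [ 0.05 -0.02 -0.04] w 0.143 60.1
delta [-0.0068  0.0338  0.0469] twist [ 0.0007 -0.0003  0.0055]
delta [-0.0071  0.0828  0.047 ] twist [ 0.0007 -0.0003  0.0055]
```

play_rows([
  {"twist": [0, 0, 0.005], "delta_pos": [-0.007, 0.015, 0.02], "claw": 0},
  {"twist": [0, 0, 0.005], "delta_pos": [-0.007, 0.03, 0.04], "claw": 0},
  {"twist": [0, 0, 0.005], "delta_pos": [-0.007, 0.034, 0.047], "claw": 0},
  {"twist": [0, 0, 0.005], "delta_pos": [-0.007, 0.034, 0.047], "claw": 0},
  {"twist": [0, 0, 0.005], "delta_pos": [-0.007, 0.034, 0.047], "claw": 0},
  {"twist": [0, 0, 0.005], "delta_pos": [-0.007, 0.034, 0.047], "claw": 0},
])

```text
time: 7.1
tcp_pos: [0.4954, -0.1979, 0.2983]
eef_rot: [0.633, 0.774, 0.0, 0.001]
wrist_force: [0.1, -0.2, -7.6]
width: 0.137
grasp_force: 60.1
```

```bash
python3 - <<'E'
from h import *
st();gos(-26,297)
D={n:cam(n) for n in("side","top")}
cv2.imwrite("pics/tipv.png",cv2.resize(D["side"]["color"][180:300,290:450],(800,600),interpolation=cv2.INTER_CUBIC))
E
```

```text
t 7.1 s -75.5 lat -2.1 z 298.3 F [ 0.07 -0.26 -7.57] M [-0.05 -0.04 -0.02] w 0.137 60.1
delta [0.0022 0.0495 0.0014] twist [ 0.0021  0.0015 -0.0018]
```

View pics/tipv.png

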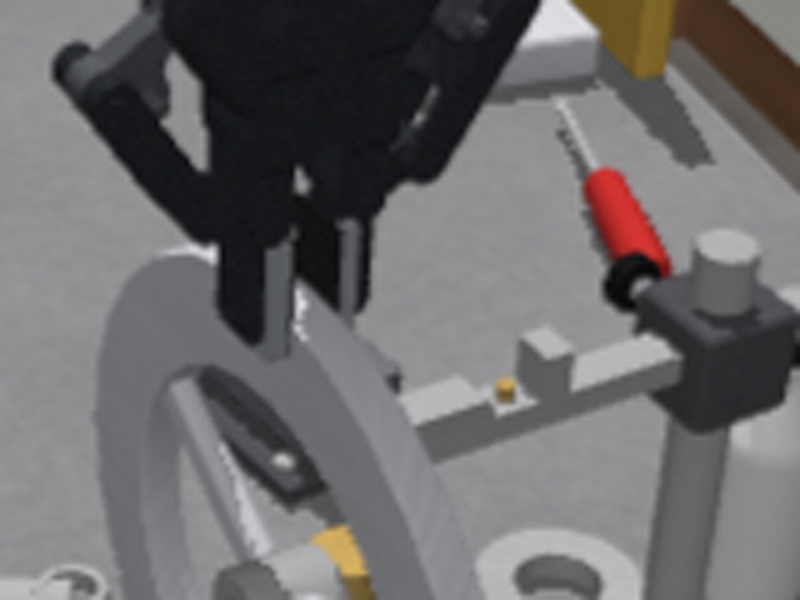

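Wheel is just outside the hook tip (which is hidden behind the rim near (385,370)), above it; pin at (505,390), shoulder (545,345). Moving over the landing.

play_rows([
  {"twist": [0.002, 0.001, -0.001], "delta_pos": [0.002, 0.01, 0.001], "claw": 0},
  {"twist": [0.002, 0.001, -0.001], "delta_pos": [0.002, 0.02, 0.001], "claw": 0},
  {"twist": [0.002, 0.001, -0.001], "delta_pos": [0.002, 0.03, 0.001], "claw": 0},
  {"twist": [0.002, 0.001, -0.001], "delta_pos": [0.002, 0.04, 0.001], "claw": 0},
  {"twist": [0.002, 0.001, -0.001], "delta_pos": [0.002, 0.049, 0.001], "claw": 0},
  {"twist": [0.002, 0.001, -0.001], "delta_pos": [0.002, 0.049, 0.001], "claw": 0},
  {"twist": [0.002, 0.001, -0.001], "delta_pos": [0.002, 0.049, 0.001], "claw": 0},
  {"twist": [0.002, 0.001, -0.001], "delta_pos": [0.002, 0.049, 0.001], "claw": 0},
])

```text
time: 8.0
tcp_pos: [0.5428, -0.1861, 0.2961]
eef_rot: [0.632, 0.775, -0.001, -0.001]
wrist_force: [0.4, 0.0, -6.8]
width: 0.142
grasp_force: 60.1
```

```bash
python3 -c "
from h import *
st();gos(-26,284)"
```

```text
t 8.0 s -26.8 lat -0.0 z 296.1 F [ 0.37 -0.06 -6.85] M [ 0.01 -0.02 -0.04] w 0.142 60.1
delta [0.     0.0008 0.0121] twist [-0.0018 -0.0004 -0.0009]
```

play_rows([
  {"twist": [0, 0, 0], "delta_pos": [0, 0.001, 0.003], "claw": 0},
  {"twist": [0, 0, 0], "delta_pos": [0, 0.001, 0.006], "claw": 0},
  {"twist": [0, 0, 0], "delta_pos": [0, 0.001, 0.009], "claw": 0},
  {"twist": [0, 0, 0], "delta_pos": [0, 0.001, 0.011], "claw": 0},
  {"twist": [0, 0, 0], "delta_pos": [0, 0.001, 0.012], "claw": 0},
  {"twist": [0, 0, 0], "delta_pos": [0, 0.001, 0.013], "claw": 0},
  {"twist": [0, 0, 0], "delta_pos": [0, 0.001, 0.013], "claw": 0},
])

```text
time: 8.7
tcp_pos: [0.5442, -0.1856, 0.283]
eef_rot: [0.632, 0.775, -0.0, -0.001]
wrist_force: [0.8, 0.2, -7.4]
width: 0.142
grasp_force: 60.1
```

play_rows([
  {"twist": [0, 0, 0], "delta_pos": [0, 0, 0.0005], "claw": 0},
  {"twist": [0, 0, 0], "delta_pos": [0, 0, 0.001], "claw": 0},
  {"twist": [0, 0, 0], "delta_pos": [0, 0, 0.0015], "claw": 0},
  {"twist": [0, 0, 0], "delta_pos": [0, 0, 0.002], "claw": 0},
  {"twist": [0, 0, 0], "delta_pos": [0, 0, 0.002], "claw": 0},
])

```text
time: 9.2
tcp_pos: [0.5442, -0.1855, 0.2811]
eef_rot: [0.632, 0.775, -0.0, -0.001]
wrist_force: [-0.5, 0.4, -6.8]
width: 0.14
grasp_force: 60.1
```

play_rows([
  {"twist": [0, 0, 0], "delta_pos": [0, 0, 0.0005], "claw": 0},
  {"twist": [0, 0, 0], "delta_pos": [0, 0, 0.001], "claw": 0},
  {"twist": [0, 0, 0], "delta_pos": [0, 0, 0.001], "claw": 0},
])

```text
time: 9.5
tcp_pos: [0.5442, -0.1855, 0.28]
eef_rot: [0.632, 0.775, -0.0, -0.001]
wrist_force: [0.2, 0.5, -7.0]
width: 0.139
grasp_force: 60.1
```

play_rows([
  {"twist": [0, 0, 0], "delta_pos": [0, 0, 0.0005], "claw": 0},
  {"twist": [0, 0, 0], "delta_pos": [0, 0, 0.001], "claw": 0},
  {"twist": [0, 0, 0], "delta_pos": [0, 0, 0.001], "claw": 0},
])

```text
time: 9.8
tcp_pos: [0.5443, -0.1856, 0.2796]
eef_rot: [0.632, 0.775, -0.0, -0.0]
wrist_force: [-1.3, 0.6, -2.2]
width: 0.138
grasp_force: 60.7
```

play_rows([
  {"twist": [0, 0, 0], "delta_pos": [0, 0, -0.0015], "claw": 0},
  {"twist": [0, 0, 0], "delta_pos": [0, 0.003, -0.002], "claw": 0},
  {"twist": [0, 0, 0], "delta_pos": [0, 0.006, -0.002], "claw": 0},
  {"twist": [0, 0, 0], "delta_pos": [0, 0.009, -0.002], "claw": 0},
  {"twist": [0, 0, 0], "delta_pos": [0, 0.012, -0.002], "claw": 0},
  {"twist": [0, 0, 0], "delta_pos": [0, 0.015, -0.002], "claw": 0},
  {"twist": [0, 0, 0], "delta_pos": [0, 0.018, -0.002], "claw": 0},
  {"twist": [0, 0, 0], "delta_pos": [0, 0.02, -0.002], "claw": 0},
  {"twist": [0, 0, 0], "delta_pos": [0, 0.02, -0.002], "claw": 0},
  {"twist": [0, 0, 0], "delta_pos": [0, 0.02, -0.002], "claw": 0},
])

```text
time: 10.8
tcp_pos: [0.5638, -0.1816, 0.2811]
eef_rot: [0.632, 0.775, -0.0, -0.001]
wrist_force: [-0.7, -1.0, -6.2]
width: 0.142
grasp_force: 60.1
```

```bash
python3 -c "
from h import *
st();gos(0,281)"
```

```text
t 10.8 s -5.3 lat 0.2 z 281.1 F [-0.93 -0.86 -6.23] M [-0.05  0.05 -0.03] w 0.142 60.1
delta [-0.0002  0.0053  0.0001] twist [-0.0014 -0.0004 -0.0004]
```

play_rows([
  {"twist": [0, 0, 0], "delta_pos": [0, 0.001, 0], "claw": 0},
  {"twist": [0, 0, 0], "delta_pos": [0, 0.002, 0], "claw": 0},
  {"twist": [0, 0, 0], "delta_pos": [0, 0.003, 0], "claw": 0},
  {"twist": [0, 0, 0], "delta_pos": [0, 0.003, 0], "claw": 0},
  {"twist": [0, 0, 0], "delta_pos": [0, 0.003, 0], "claw": 0},
])

```text
time: 11.3
tcp_pos: [0.5668, -0.181, 0.2811]
eef_rot: [0.632, 0.775, -0.0, -0.001]
wrist_force: [0.7, -0.1, -6.5]
width: 0.142
grasp_force: 60.1
```

play_rows([
  {"twist": [0, 0, 0], "delta_pos": [0, 0.0005, 0], "claw": 0},
  {"twist": [0, 0, 0], "delta_pos": [0, 0.001, 0], "claw": 0},
  {"twist": [0, 0, 0], "delta_pos": [0, 0.001, 0], "claw": 0},
  {"twist": [0, 0, 0], "delta_pos": [0, 0.001, 0], "claw": 0},
])

```text
time: 11.7
tcp_pos: [0.5678, -0.1807, 0.2811]
eef_rot: [0.632, 0.775, -0.0, -0.001]
wrist_force: [-0.3, 0.1, -7.5]
width: 0.142
grasp_force: 60.1
```

play_rows([
  {"twist": [0, 0, 0], "delta_pos": [0, 0.0005, 0], "claw": 0},
  {"twist": [0, 0, 0], "delta_pos": [0, 0.001, 0], "claw": 0},
  {"twist": [0, 0, 0], "delta_pos": [0, 0.001, 0], "claw": 0},
  {"twist": [0, 0, 0], "delta_pos": [0, 0.001, 0], "claw": 0},
])

```text
time: 12.1
tcp_pos: [0.5688, -0.1805, 0.2811]
eef_rot: [0.632, 0.775, -0.0, -0.001]
wrist_force: [-1.2, -0.2, -6.8]
width: 0.143
grasp_force: 60.1
```

```bash
python3 -c "
from h import *
st()"
```

```text
t 12.1 s -0.2 lat 0.2 z 281.1 F [-1.19  0.07 -6.77] M [ 0.01 -0.05 -0.06] w 0.143 60.1
```

Still free; continue feeling for the shoulder in small steps.

play_rows([
  {"twist": [0, 0, 0], "delta_pos": [0, 0.0005, 0], "claw": 0},
  {"twist": [0, 0, 0], "delta_pos": [0, 0.001, 0], "claw": 0},
  {"twist": [0, 0, 0], "delta_pos": [0, 0.001, 0], "claw": 0},
])

```text
time: 12.4
tcp_pos: [0.5695, -0.1804, 0.2811]
eef_rot: [0.632, 0.775, -0.001, -0.001]
wrist_force: [0.0, 0.2, -6.9]
width: 0.144
grasp_force: 60.2
```

play_rows([
  {"twist": [0, 0, 0], "delta_pos": [0, 0.0005, 0], "claw": 0},
  {"twist": [0, 0, 0], "delta_pos": [0, 0.0008, 0], "claw": 0},
  {"twist": [0, 0, 0], "delta_pos": [0, 0.0008, 0], "claw": 0},
])

```text
time: 12.7
tcp_pos: [0.5697, -0.1804, 0.2811]
eef_rot: [0.632, 0.775, -0.001, -0.001]
wrist_force: [-4.6, -0.7, -5.0]
width: 0.143
grasp_force: 60.4
```

```bash
python3 -c "
from h import *
st()"
```

```text
t 12.7 s 0.8 lat 0.2 z 281.1 F [-4.64  0.26 -5.04] M [-0.07  1.2   0.03] w 0.143 60.4
```

play_rows([
  {"twist": [0, 0, 0], "delta_pos": [0, -0.001, 0], "claw": 0},
  {"twist": [0, 0, 0], "delta_pos": [0, -0.0023, 0], "claw": 0},
  {"twist": [0, 0, 0], "delta_pos": [0, -0.0023, 0], "claw": 0},
])

```text
time: 13.0
tcp_pos: [0.5689, -0.1805, 0.2813]
eef_rot: [0.632, 0.775, 0.0, 0.0]
wrist_force: [-0.1, 0.5, -7.6]
width: 0.143
grasp_force: 60.1
```

play_rows([
  {"twist": [0, 0, 0], "delta_pos": [0, 0, 0.001], "claw": 0},
  {"twist": [0, 0, 0], "delta_pos": [0, 0, 0.002], "claw": 0},
  {"twist": [0, 0, 0], "delta_pos": [0, 0, 0.0025], "claw": 0},
  {"twist": [0, 0, 0], "delta_pos": [0, 0, 0.0025], "claw": 0},
])

```text
time: 13.4
tcp_pos: [0.5683, -0.1806, 0.2785]
eef_rot: [0.632, 0.775, -0.0, -0.001]
wrist_force: [0.1, 0.5, -6.8]
width: 0.141
grasp_force: 60.1
```

```bash
python3 -c "
from h import *
st()"
```

```text
t 13.4 s -0.7 lat 0.3 z 278.5 F [ 0.17  0.48 -6.79] M [-0.02 -0.01 -0.02] w 0.141 60.1
```

play_rows([
  {"twist": [0, 0, 0], "delta_pos": [0, 0, 0.0008], "claw": 0},
  {"twist": [0, 0, 0], "delta_pos": [0, 0, 0.0015], "claw": 0},
  {"twist": [0, 0, 0], "delta_pos": [0, 0, 0.0015], "claw": 0},
])

```text
time: 13.7
tcp_pos: [0.5683, -0.1807, 0.2771]
eef_rot: [0.632, 0.775, -0.0, -0.0]
wrist_force: [0.1, 0.4, -6.2]
width: 0.143
grasp_force: 60.2
```

play_rows([
  {"twist": [0, 0, 0], "delta_pos": [0, 0, 0.0008], "claw": 0},
  {"twist": [0, 0, 0], "delta_pos": [0, 0, 0.0015], "claw": 0},
  {"twist": [0, 0, 0], "delta_pos": [0, 0, 0.0015], "claw": 0},
])

```text
time: 14.0
tcp_pos: [0.5684, -0.1807, 0.2756]
eef_rot: [0.632, 0.775, -0.0, -0.0]
wrist_force: [-0.0, 0.9, -5.8]
width: 0.143
grasp_force: 60.3
```

```bash
python3 -c "
from h import *
st()"
```

```text
t 14.0 s -0.6 lat 0.2 z 275.6 F [ 0.14  0.9  -5.81] M [-0.   -0.02  0.01] w 0.143 60.3
```

Pin spring is taking up gradually; the groove is free sideways. Continue.

play_rows([
  {"twist": [0, 0, 0], "delta_pos": [0, 0, 0.0008], "claw": 0},
  {"twist": [0, 0, 0], "delta_pos": [0, 0, 0.0015], "claw": 0},
  {"twist": [0, 0, 0], "delta_pos": [0, 0, 0.002], "claw": 0},
  {"twist": [0, 0, 0], "delta_pos": [0, 0, 0.002], "claw": 0},
])

```text
time: 14.4
tcp_pos: [0.5683, -0.1807, 0.2736]
eef_rot: [0.632, 0.775, -0.0, -0.0]
wrist_force: [-0.1, 0.5, -5.1]
width: 0.144
grasp_force: 60.4
```

play_rows([
  {"twist": [0, 0, 0], "delta_pos": [0, 0, 0.0005], "claw": 0},
  {"twist": [0, 0, 0], "delta_pos": [0, 0, 0.0007], "claw": 0},
  {"twist": [0, 0, 0], "delta_pos": [0, 0, 0.0007], "claw": 0},
])

```text
time: 14.7
tcp_pos: [0.5683, -0.1807, 0.2729]
eef_rot: [0.632, 0.775, -0.0, -0.0]
wrist_force: [0.8, -0.2, -4.5]
width: 0.142
grasp_force: 60.4
```

```bash
python3 -c "
from h import *
st()"
```

```text
t 14.7 s -0.7 lat 0.2 z 272.9 F [ 0.76 -0.33 -4.49] M [-0.02 -0.07  0.02] w 0.142 60.4
```

play_rows([
  {"twist": [0, 0, 0], "delta_pos": [0, 0, 0.0003], "claw": 0},
  {"twist": [0, 0, 0], "delta_pos": [0, 0, 0.0006], "claw": 0},
  {"twist": [0, 0, 0], "delta_pos": [0, 0, 0.0006], "claw": 0},
])

```text
time: 15.0
tcp_pos: [0.5683, -0.1807, 0.2726]
eef_rot: [0.632, 0.775, -0.0, -0.0]
wrist_force: [-0.1, -0.6, -1.6]
width: 0.146
grasp_force: 60.7
```

```bash
python3 -c "
from h import *
st()"
```

```text
t 15.0 s -0.7 lat 0.1 z 272.6 F [-0.24 -0.58 -1.57] M [ 0.08  0.06 -0.  ] w 0.146 60.7
```

The rim is home and the hook carries nearly all of the weight. Holding briefly, then opening part way.

play_rows([
  {"twist": [0, 0, 0], "delta_pos": [0, 0, 0.0002], "claw": 0},
  {"twist": [0, 0, 0], "delta_pos": [0, 0, 0.0002], "claw": 0},
  {"twist": [0, 0, 0], "delta_pos": [0, 0, 0.0002], "claw": 0},
  {"twist": [0, 0, 0], "delta_pos": [0, 0, 0.0002], "claw": 0},
])

```text
time: 15.4
tcp_pos: [0.5684, -0.1807, 0.2726]
eef_rot: [0.632, 0.775, -0.0, -0.0]
wrist_force: [-1.5, 1.1, 2.6]
width: 0.147
grasp_force: 61.4
```

play_rows([
  {"twist": [0, 0, 0], "delta_pos": [0, 0, 0], "claw": 0.16},
  {"twist": [0, 0, 0], "delta_pos": [0, 0, 0], "claw": 0.18},
  {"twist": [0, 0, 0], "delta_pos": [0, 0, 0], "claw": 0.2},
  {"twist": [0, 0, 0], "delta_pos": [0, 0, 0], "claw": 0.25},
  {"twist": [0, 0, 0], "delta_pos": [0, 0, 0], "claw": 0.3},
  {"twist": [0, 0, 0], "delta_pos": [0, 0, 0], "claw": 0.35},
  {"twist": [0, 0, 0], "delta_pos": [0, 0, 0], "claw": 0.4},
  {"twist": [0, 0, 0], "delta_pos": [0, 0, 0], "claw": 0.4},
  {"twist": [0, 0, 0], "delta_pos": [0, 0, 0], "claw": 0.4},
])

```text
time: 16.3
tcp_pos: [0.5682, -0.1807, 0.2721]
eef_rot: [0.632, 0.775, -0.0, -0.001]
wrist_force: [-0.2, 0.2, 0.8]
width: 0.397
grasp_force: 0.0
```

```bash
python3 - <<'E'
from h import *
st()
d=cam("side"); cv2.imwrite("pics/rel.png",cv2.resize(d["color"][180:330,300:500],(800,600),interpolation=cv2.INTER_CUBIC)); st()
E
```

```text
t 16.3 s -0.7 lat 0.2 z 272.1 F [-0.15  0.2   0.8 ] M [-0.01 -0.03  0.  ] w 0.397 0.0
t 16.35 s -0.8 lat 0.2 z 272.1 F [-0.77  0.35 -0.24] M [-0.    0.03  0.02] w 0.405 0.0
```

View pics/rel.png

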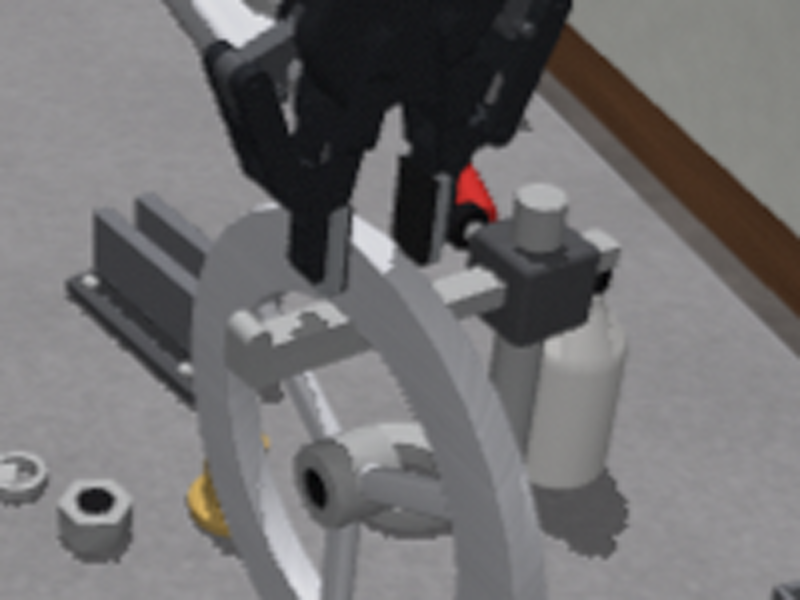

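The wheel hangs on the hook (rim over the arm at (340,320)) with fingers clear on both sides. Retreating straight up.

play_rows([
  {"twist": [0, 0, 0], "delta_pos": [0, 0, -0.01], "claw": 0.4},
  {"twist": [0, 0, 0], "delta_pos": [0, 0, -0.025], "claw": 0.4},
  {"twist": [0, 0, 0], "delta_pos": [0, 0, -0.05], "claw": 0.4},
  {"twist": [0, 0, 0], "delta_pos": [0, 0, -0.08], "claw": 0.4},
  {"twist": [0, 0, 0], "delta_pos": [0, 0, -0.1], "claw": 0.4},
  {"twist": [0, 0, 0], "delta_pos": [0, 0, -0.1], "claw": 0.4},
  {"twist": [0, 0, 0], "delta_pos": [0, 0, -0.1], "claw": 0.4},
  {"twist": [0, 0, 0], "delta_pos": [0, 0, -0.1], "claw": 0.4},
  {"twist": [0, 0, 0], "delta_pos": [0, 0, -0.1], "claw": 0.4},
  {"twist": [0, 0, 0], "delta_pos": [0, 0, -0.1], "claw": 0.4},
  {"twist": [0, 0, 0], "delta_pos": [0, 0, -0.1], "claw": 0.4},
  {"twist": [0, 0, 0], "delta_pos": [0, 0, -0.1], "claw": 0.4},
])

```text
time: 17.55
tcp_pos: [0.5683, -0.1806, 0.3719]
eef_rot: [0.632, 0.775, -0.0, -0.001]
wrist_force: [0.1, -0.3, -0.3]
width: 0.401
grasp_force: 0.0
```

play_rows([
  {"twist": [0, 0, 0], "delta_pos": [0, 0, 0], "claw": 0.4},
  {"twist": [0, 0, 0], "delta_pos": [0, 0, 0], "claw": 0.4},
  {"twist": [0, 0, 0], "delta_pos": [0, 0, 0], "claw": 0.4},
  {"twist": [0, 0, 0], "delta_pos": [0, 0, 0], "claw": 0.4},
  {"twist": [0, 0, 0], "delta_pos": [0, 0, 0], "claw": 0.4},
  {"twist": [0, 0, 0], "delta_pos": [0, 0, 0], "claw": 0.4},
  {"twist": [0, 0, 0], "delta_pos": [0, 0, 0], "claw": 0.4},
  {"twist": [0, 0, 0], "delta_pos": [0, 0, 0], "claw": 0.4},
  {"twist": [0, 0, 0], "delta_pos": [0, 0, 0], "claw": 0.4},
  {"twist": [0, 0, 0], "delta_pos": [0, 0, 0], "claw": 0.4},
  {"twist": [0, 0, 0], "delta_pos": [0, 0, 0], "claw": 0.4},
  {"twist": [0, 0, 0], "delta_pos": [0, 0, 0], "claw": 0.4},
])

```text
time: 18.75
tcp_pos: [0.5684, -0.1807, 0.3721]
eef_rot: [0.632, 0.775, -0.0, -0.001]
wrist_force: [-0.7, 0.3, 0.0]
width: 0.403
grasp_force: 0.0
```

```bash
python3 - <<'E'
from h import *
a=cam("side")["color"].astype(int)
for _ in range(5): b=cam("side")["color"].astype(int)
print("moving px",(np.abs(a-b).max(2)>12).sum()); st()
print(arm.finish_job())
E
```

```text
moving px 11
t 19.05 s -0.6 lat 0.2 z 372.1 F [ 0.99  0.19 -0.25] M [-0.02  0.02  0.01] w 0.399 0.0
the job is handed in; nothing more can be done
None
```

The handwheel now hangs at rest on the J-hook, released, with its rim felt fully home in the seat; I handed the job in at about 19 s of the 72 s allowed, and no verdict was reported back.

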